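# Set a selector panel out over the bench edge for drilling

## Robot

A 6-joint arm with a two-finger parallel gripper is mounted at the origin on the work surface. World frame = base frame: x ahead of the robot, y to its left, z up, the work surface at z = 0. Lengths are in m, angles in rad, forces in N, time in s.
With the tool pointing down it reaches from about 0.275 to 0.775 m from the base axis. Payload 14.6 kg.
Tool frame: the origin (TCP) lies on the mounting face of the last link; the fingertips stand 173 mm ahead of it and the grasp point (between the pads) lies 155 mm ahead of it (robot.tip_reach is the distance from the TCP to the fingertips, in m); z points along the fingers, y is the direction in which the jaws open and shut (so a half turn about z gives the same grasp; the last joint's range is limited). The gripper opens to 85 mm and grips with 20 to 120 N. Pads are 22 mm wide; open, the fingers measure 114 mm over their backs; the gripper's body (76 mm by 85 mm) begins 54 mm behind the grasp point. The pads swing forward as they close: fully open they stand 13 mm farther back than shut.
Start: joints at [-1.365, 0.263, -0.048, 1.259, 0, 1.415], TCP at [0.185, -0.491, 0.405] pointing down, gripper open.
Joint ranges: [-2.65, 2.65], [-0.89, 1.7], [-1.18, 1.37], [-2.13, 2.11], [-1.35, 1.29], [-3.14, 3.14]. Speed limits (rad/s): [1.89, 1.89, 2.57, 2.79, 3.14, 3.14].

## Interface

Orientations are given as a unit quaternion [x, y, z, w].
In Python, from cell import robot gives the robot as it stands. Calls block until the motion is done:
- robot.movep(position, orientation): joint-space move of the TCP to a pose.
- robot.move_straight(position, speed=0.15, orientation=None, guard=None): straight line of the TCP; orientation=None keeps the orientation; speed is the mean speed in m/s. With guard (N) it stops when the force on the tool has changed by that much, and returns True; else False.
- robot.set_joints(angles): joint-space move.
- robot.ungrasp() and robot.close_gripper(): open the fingers fully, or close them until they stop; the grip force is fixed at half the most.
- robot.hold(seconds).
- robot.solve_ik(position, orientation): joint angles nearest the present ones, or None.
- robot.read_state(): the state.
- robot.read_camera(name): name is "side" or "top" or "wrist"; returns a dict with "img" (400x640x3 uint8, red, green, blue), "range_z" (400x640 float32, m along the optical axis (not along the pixel's ray), 0 where there is no reading), "intrinsics" (3x3 intrinsics, pixels), "k1" (the pictures are not rectified: a ray, as slopes to the right and down, at radius r is drawn at 1 + k1 r^2 times it, then the intrinsics apply), "R" (3x3) and "t" (3): a world point X has camera coordinates R X + t; the wrist camera has in their place "mount" (4x4, takes a point from camera to tool coordinates, whose origin is the TCP and whose axes are the flange's). Camera axes: x right, y down, z forward; pixel columns grow to the right and rows downward; lengths in m; the calibration is good to about 2 mm. A picture is of the moment at which its call begins: read the wrist's pose just before it.
A pose or a line that the arm cannot do raises robot.Unreachable and nothing moves.
- robot.hand_in(): hands the job in, once; it reports no verdict.
The state is a dict: "time_s": time; "joint_pos": joint angles; "qvel": joint speeds; "effort": joint torques, N m; "tcp_pos": TCP position; "tcp_rot": TCP orientation; "wrist_force": force on the tool from outside, world axes, zero at the start; "moment": the same for the moment, N m; "grip_width": finger opening in m.
Only numpy, scipy, OpenCV 4.12 (cv2) and the standard library are available. Lean on these libraries where they do the work, as an engineer would, in place of code of your own. Each camera call takes 0.05 s, during which the arm holds its last target. There are 200 camera calls.

## Task

The two holes at the outer end of the aluminium selector panel are to be drilled out, so that end has to hang past the front edge of the raised teak bench. With your fingertips push the panel flat along the bench top until its long side lies flush against the steel squaring bar and its end sticks out 40 mm through the gap in the fence, so that the line scribed across it lies right over the bench edge; leave it lying there. Only slide it, never pick it up or tip it, and leave the other parts on the bench where they are.

Things in the scene. Friction and masses are not known exactly. Their poses are not given: they have to be found in the camera images.
- panel: Selector panel: a flat loose aluminium plate, 150 mm long (its x), 110 mm wide (its y), 6 mm thick, 0.2 to 0.35 kg, with two rows of dark key slots, two holes near each short end and a fine dark line across it 40 mm from its outer (+x) end. Origin: centre of its underside; z up. It starts flat on the bench, behind the gap, right (-y) of the squaring bar, up to 0.3 rad off square.
- panel_front (a point): Middle of the panel's outer (+x) short end, at its top face (75 mm from the panel's centre): the end that must stick out over the edge.
- panel_side (a point): Middle of the panel's left (+y) long side, at its top face (55 mm from the panel's centre): the side that must lie against the squaring bar.
- gate_corner (a point): Fixed corner on the bench's top surface (60 mm above the table) where the working face of the squaring bar meets the bench's front edge. Its x points out over the edge, away from the robot, its y left along the edge, z up; the bench is turned up to 0.15 rad. The front edge is the line x = 0, open air beyond. The teak top runs from x = -380 to 0 mm and y = -460 to +260 mm in this frame.
- bar_end (a point): Robot-side end of the squaring bar's working face, on the bench top, 240 mm from the gate corner (x = -240 mm, y = 0 in its frame). It is a fixed steel bar 240 mm long, 16 mm wide and 20 mm high; its working face is the right (-y) one, along y = 0 of the gate corner's frame.
- gap_end (a point): Right-hand end of the gap in the fence, on the bench's front edge, 200 mm to the right of the gate corner. From here to the right, and from the squaring bar to the left, a fixed steel angle 28 mm high stands along the edge, its foot 22 mm wide and its end post 34 mm high; the gap between is open and flat.
- dome_light: Bystander: red plastic dome lamp with a steel rim, 72 mm across, 44 mm high. Origin: centre of its underside.
- coin_chute: Bystander: bronze coin chute standing on a 50 by 62 mm foot, 72 mm high. Origin: centre of its underside.
- drive_puck: Bystander: rubber drive wheel lying flat, 60 mm across, 14 mm thick, with a brass hub up to 23 mm. Origin: centre of its underside.
- cartridge_carrier: Bystander: small open tin carrier with a black cartridge in it, 62 by 36 mm with a tab to 45 mm ahead (+x) of its origin, 25 mm high. Origin: centre of the underside of the tin box.
- screw_jar: Bystander: amber glass jar with a steel cap, 48 mm across, 55 mm high. Origin: centre of its underside.
- solder_reel: Bystander: steel-coloured reel standing on its flange, 50 mm across, 34 mm high. Origin: centre of its underside.
- screwdriver: Bystander: screwdriver lying on the bench, 150 mm long.
Not all that is in view belongs to the job. There is more than one size of the panel; the job needs the largest.

How it is judged:
By the outcome, as a careful person would: the job done as asked, in the order asked, and still so for the second after the job is handed in, with the robot touching nothing.
It also fails if it takes over 48 s, if anything falls off the work surface, if the arm or the gripper's body presses on something with over 40 N, if the wrist force passes 120 N, or if a joint passes its speed limit or range.

## Working session

There is one attempt and no reset: what is moved stays moved. The work goes in short steps, each a Python script; the robot and the scene stay as the last script left them, time stands still between calls to the robot, and variables do not carry over. Pictures are saved under pics/ and viewed, on a budget of 10 in all, crops included, one or two more only if the job needs it, and the job is handed in when it is done.

```bash
ls; mkdir -p pics; python3 - <<'E'
from cell import robot
import cv2,pickle
for n in ["top","side"]:
    c=robot.read_camera(n); pickle.dump(c,open(n+".pkl","wb"))
    cv2.imwrite(f"pics/{n}0.png",c["img"][:,:,::-1]); print(n,c["intrinsics"],c["k1"],c["R"],c["t"])
print(robot.read_state())
E
```

```text
pics
top [[373.47100294   0.         323.63693653]
 [  0.         373.47100294 193.57293467]
 [  0.           0.           1.        ]] -0.051649716217692015 [[-1.56109936e-03 -9.99832193e-01  1.82523748e-02]
 [-9.95935640e-01 -8.92101675e-05 -9.00677146e-02]
 [ 9.00542289e-02 -1.83187952e-02 -9.95768375e-01]] [0.0298054  0.58018176 0.84119982]
side [[454.63967207   0.         320.51823206]
 [  0.         454.63967207 206.43866325]
 [  0.           0.           1.        ]] 0.009784549772784425 [[-0.9824804  -0.18614996 -0.00896938]
 [-0.11930431  0.66519112 -0.73708022]
 [ 0.14317381 -0.72309679 -0.67574573]] [0.59714891 0.10010626 1.08637845]
{'time_s': 0.1, 'joint_pos': array([-1.36530633e+00,  2.63474611e-01, -4.88537029e-02,  1.25942964e+00,
       -1.34214664e-05,  1.41552313e+00]), 'qvel': array([ 0.00136755,  0.00020285,  0.00196607, -0.00021063, -0.00109252,
        0.00059125]), 'effort': array([-1.41932810e-04, -6.38577747e+01,  3.85064685e+01,  1.00858786e-02,
       -2.90821672e-04, -3.70403228e-06]), 'tcp_pos': array([ 0.18530797, -0.49111661,  0.40428062]), 'tcp_rot': array([ 9.83775190e-01,  1.79404972e-01, -1.87798642e-05, -4.80495754e-04]), 'wrist_force': array([-0.1660671 , -0.46727013, -0.63046769]), 'moment': array([0.00067504, 0.02551642, 0.05077147]), 'grip_width': 0.08562161308430503}
```

View pics/top0.png

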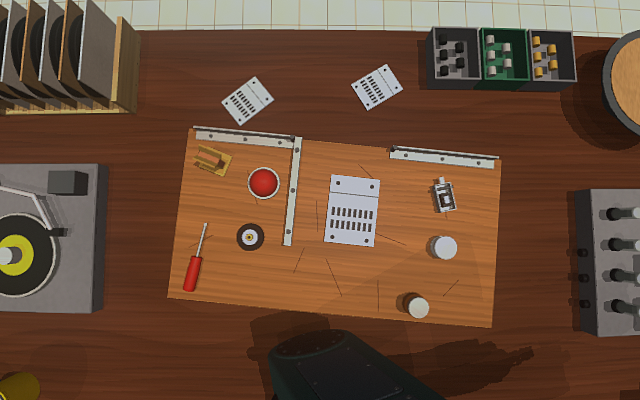

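View pics/side0.png

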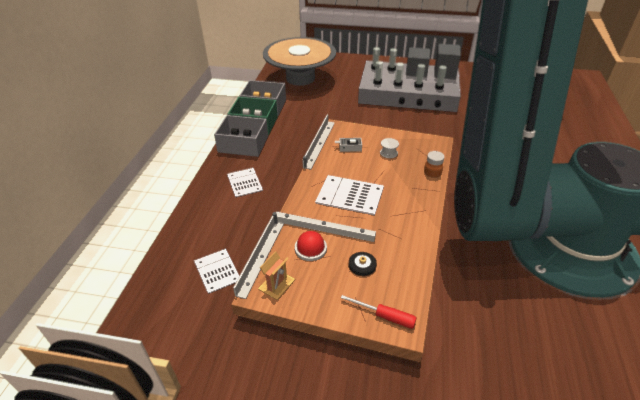

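The top view shows the job panel with corners near (331,175), (380,180), (374,247) and (325,243). The bar's working face runs from about (302,138) to (292,246), and the fence gap spans columns 302–390. The two smaller panels lie on the table beyond the bench. Next I'll measure positions.

```bash
cat > h.py <<'E'
import numpy as np,cv2
def cast(px,c,z):
    """pixels -> world points on plane at height z"""
    K,k1,R,t=c["intrinsics"],c["k1"],c["R"],c["t"]
    u=cv2.undistortPoints(np.asarray(px,float).reshape(-1,1,2),K,np.array([k1,0,0,0.])).reshape(-1,2)
    d=np.c_[u,np.ones(len(u))]@R; o=-R.T@t
    return o+d*((z-o[2])/d[:,2])[:,None]
def line(p):
    """2d line fit robust: point, dir"""
    vx,vy,x,y=cv2.fitLine(np.float32(p[:,:2]),cv2.DIST_HUBER,0,1e-4,1e-4).ravel()
    return np.array([x,y]),np.array([vx,vy])
def grey(img,s=45,v=130):
    h=cv2.cvtColor(img,cv2.COLOR_RGB2HSV)
    return ((h[:,:,1]<s)&(h[:,:,2]>v)).astype(np.uint8)
def panel(c,z=.066,near=None):
    """corners and centre, yaw of the largest light rectangle (near: pixel inside it)"""
    m=cv2.morphologyEx(grey(c["img"]),cv2.MORPH_OPEN,np.ones((3,3)))
    cs,_=cv2.findContours(m,cv2.RETR_EXTERNAL,cv2.CHAIN_APPROX_NONE)
    k=[q for q in cs if cv2.pointPolygonTest(q,near,False)>=0] if near else [max(cs,key=cv2.contourArea)]
    w=cast(k[0],c,z)[:,:2]
    r=cv2.minAreaRect(np.float32(w*1000))
    return r,cv2.boxPoints(r)
E
python3 - <<'E'
from h import *;import pickle
c=pickle.load(open("top.pkl","rb"))
r,b=panel(c,.066,(353,190)); print("panel",r,b.round(0).tolist())
m=grey(c["img"],60,110)
# bar's right edge, top face z=.08 : scan rows
I=c["img"].astype(int); 
R=[]
for row in range(150,240,4):
    seg=m[row,280:312]; j=np.flatnonzero(seg); 
    if len(j): R.append((280+j.max(),row,280+j.min()))
R=np.array(R);print(R.T)
w=cast(R[:,:2]+[.5,0],c,.08); p,d=line(w); d*=np.sign(d[0]); print("bar R",p,d,np.arctan2(d[1],d[0]))
w2=cast(R[:,[2,1]]-[.5,0],c,.08); print("width",np.median(w2[:,1]-w[:,1]))
# bench front edge in the gap: colour profile along columns
for col in (320,340,370): print(col,[tuple(I[q,col]) for q in range(136,154)])
# depth bits
z=c["range_z"]
for px in [(350,185),(310,200),(360,260),(293,200),(350,120)]:
    Z=z[px[1],px[0]];u=cv2.undistortPoints(np.array([[px]],float),c["intrinsics"],np.array([c["k1"],0,0,0])).ravel()
    print(px,c["R"].T@(np.r_[u,1]*Z-c["t"]))
E
```

```text
panel ((540.4827270507812, -32.31534194946289), (109.36968231201172, 149.5206756591797), 83.52375793457031) [[460.0, -78.0], [609.0, -95.0], [621.0, 14.0], [472.0, 30.0]]
[[300 299 299 298 298 297 297 297 296 296 295 295 295 294 294 293 293 292
  292 292 291 291 290]
 [150 154 158 162 166 170 174 178 182 186 190 194 198 202 206 210 214 218
  222 226 230 234 238]
 [293 293 293 292 292 292 291 291 290 290 289 289 289 288 288 287 287 286
  286 285 285 285 284]]
bar R [0.56244475 0.09276916] [ 0.9949094  -0.10077352] -0.100944884
width 0.015204973054713578
320 [(np.int64(89), np.int64(53), np.int64(35)), (np.int64(94), np.int64(54), np.int64(37)), (np.int64(90), np.int64(52), np.int64(32)), (np.int64(91), np.int64(53), np.int64(34)), (np.int64(86), np.int64(49), np.int64(33)), (np.int64(164), np.int64(124), np.int64(68)), (np.int64(150), np.int64(96), np.int64(52)), (np.int64(144), np.int64(89), np.int64(51)), (np.int64(147), np.int64(92), np.int64(52)), (np.int64(156), np.int64(97), np.int64(55)), (np.int64(154), np.int64(96), np.int64(52)), (np.int64(155), np.int64(96), np.int64(54)), 
[... 1432 characters left out ...]
t64(37)), (np.int64(90), np.int64(54), np.int64(38)), (np.int64(87), np.int64(49), np.int64(36)), (np.int64(155), np.int64(121), np.int64(65)), (np.int64(155), np.int64(102), np.int64(57)), (np.int64(161), np.int64(100), np.int64(56)), (np.int64(157), np.int64(98), np.int64(55)), (np.int64(157), np.int64(98), np.int64(55)), (np.int64(157), np.int64(98), np.int64(56)), (np.int64(156), np.int64(96), np.int64(55)), (np.int64(164), np.int64(103), np.int64(57))]
(350, 185) [ 0.59574577 -0.02853319  0.06569238]
(310, 200) [0.56278823 0.06038657 0.05957581]
(360, 260) [ 0.43010341 -0.04998952  0.05919737]
(293, 200) [0.56134681 0.09694338 0.07935048]
(350, 120) [ 0.76345204 -0.0359319  -0.00128193]
```

```bash
cat >> h.py <<'E'
import json
from scipy.spatial.transform import Rotation as Rn
def gate():
    g=json.load(open("gate.json")); return np.array(g["o"]),g["yaw"]
def toworld(x,y,z):
    o,a=gate(); return np.array([o[0]+np.cos(a)*x-np.sin(a)*y,o[1]+np.sin(a)*x+np.cos(a)*y,z])
def togate(p):
    o,a=gate(); d=np.asarray(p)[...,:2]-o
    return d@np.array([[np.cos(a),-np.sin(a)],[np.sin(a),np.cos(a)]])
def quat(axis,flip=0):
    """tool down with jaws along the gate frame's 'x' or 'y'"""
    a=gate()[1]+(0 if axis=='x' else np.pi/2)+flip*np.pi
    y=np.array([np.cos(a),np.sin(a),0]);z=np.array([0,0,-1.])
    return Rn.from_matrix(np.c_[np.cross(y,z),y,z]).as_quat()
E
python3 - <<'E'
from h import *;import pickle
from cell import robot
c=pickle.load(open("top.pkl","rb"))
I=c["img"].astype(int)
E=[]
for col in range(312,384,4):
    j=[q for q in range(130,160) if I[q,col,0]>125][0]; E.append((col,j-.5))
pe,de=line(cast(E,c,.06)); de*=np.sign(de[1]); print("edge",pe,de,"normal yaw",np.arctan2(-de[0],de[1]))
pb,db=np.array([0.56244475,0.09276916]),np.array([0.9949094,-0.10077352])
s=np.linalg.solve(np.c_[db,-de],pe-pb); o=pb+s[0]*db
yaw=(np.arctan2(db[1],db[0])+np.arctan2(-de[0],de[1]))/2
json.dump(dict(o=o.tolist(),yaw=float(yaw)),open("gate.json","w")); print(o,yaw)
r,b=panel(c,.066,(353,190)); print("panel gate",togate(np.array(r[0])/1000),togate(b/1000).round(4).tolist())
# bar end check
print("bar robot end",togate(cast([(290,244.5)],c,.08)),"gap end",togate(cast([(390,148)],c,.09)), "carrier",togate(cast([(443,195),(430,180)],c,.07)))
print(robot.tip_reach)
for ax in 'xy':
  for f in (0,1):
    print(ax,f,robot.solve_ik(toworld(-.13,-.2,.06+robot.tip_reach),quat(ax,f)), robot.solve_ik(toworld(-.25,-.06,.06+robot.tip_reach),quat(ax,f)))
E
```

```text
edge [6.9289881e-01 1.1730566e-05] [0.0971863 0.9952662] normal yaw -0.097339936
[0.70059008 0.07877654] -0.09914240161360888
panel gate [-0.14832525 -0.12639379] [[-0.2238, -0.18], [-0.0743, -0.1821], [-0.0728, -0.0728], [-0.2223, -0.0707]]
bar robot end [[-0.23641335  0.00067649]] gap end [[-0.00686533 -0.19510419]] carrier [[-0.09578674 -0.32557241]
 [-0.06516222 -0.29394717]]
0.1734
x 0 [-0.3373581   0.43087852 -0.28108951  0.85882829  0.          1.33258063] [-0.08429164  0.26391031 -0.5576494   0.74923661  0.          1.58564708]
x 1 [-0.3373581   0.43087852 -0.28108951  0.85882829  0.         -1.80901202] [-0.08429164  0.26391031 -0.5576494   0.74923661  0.         -1.55594557]
y 0 [-0.3373581   0.43087852 -0.28108951  0.85882829  0.         -0.2382157 ] [-0.08429164  0.26391031 -0.5576494   0.74923661  0.          0.01485076]
y 1 [-0.3373581   0.43087852 -0.28108951  0.85882829  0.          2.90337696] [-0.08429164  0.26391031 -0.5576494   0.74923661  0.         -3.1267419 ]
```

```bash
python3 - <<'E'
from h import *;import pickle
from cell import robot
T=robot.tip_reach; q=quat('x',0)
robot.movep(toworld(-.148,-.207,.11+T),q)
g=robot.move_straight(toworld(-.148,-.207,.055+T-.016),speed=.03,guard=5)
z=robot.read_state()["tcp_pos"][2]; print("touch",g,z,z-.06,robot.read_state()["wrist_force"])
if g:
    zt=z+.002; robot.move_straight(toworld(-.148,-.207,zt),speed=.03)
    print(robot.read_state()["wrist_force"],robot.read_state()["tcp_pos"])
    h=robot.move_straight(toworld(-.148,-.114,zt),speed=.035,guard=8)
    s=robot.read_state(); print("push",h,togate(s["tcp_pos"]),s["tcp_pos"][2],s["wrist_force"],s["time_s"])
c=robot.read_camera("side");pickle.dump(c,open("side1.pkl","wb")); cv2.imwrite("pics/side1.png",cv2.resize(c["img"][110:260,200:460,::-1],None,fx=3,fy=3))
E
```

```text
touch True 0.22022131336677775 0.16022131336677775 [-1.62362989  0.9206328   9.91789228]
[ 0.38507768 -0.18468002 -0.10284694] [ 0.53287706 -0.11256849  0.22228738]
push True [-0.1479375  -0.11990061] 0.22212564919581823 [ 0.57994093 -4.35852601  1.8037217 ] 6.325
```

View pics/side1.png

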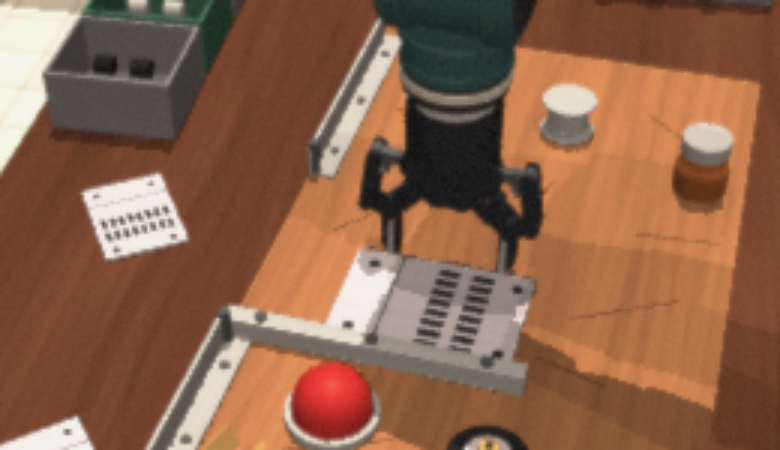

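The panel now lies against the bar: the fingers stopped at y = -120 mm, where -121 was expected. In the crop the panel spans (330,250)–(535,360), directly beside the bar. Next I'll push from behind and stop a few millimetres short.

```bash
python3 - <<'E'
from h import *;import pickle
from cell import robot
T=robot.tip_reach; z=.22222; hi=z+.04
robot.move_straight(toworld(-.148,-.135,z),speed=.06)
robot.move_straight(toworld(-.148,-.135,hi),speed=.15)
robot.movep(toworld(-.252,-.062,hi),quat('y',0))
robot.move_straight(toworld(-.252,-.062,z),speed=.05,guard=6)
s=robot.read_state(); print("down",s["tcp_pos"],togate(s["tcp_pos"]),s["wrist_force"])
h=robot.move_straight(toworld(-.126,-.062,z),speed=.04,guard=12)
s=robot.read_state(); print("push",h,togate(s["tcp_pos"]),s["wrist_force"],s["time_s"])
c=robot.read_camera("top");pickle.dump(c,open("top2.pkl","wb")); cv2.imwrite("pics/top2.png",cv2.resize(c["img"][110:260,270:430,::-1],None,fx=4,fy=4))
E
```

```text
down [0.44379268 0.04201453 0.22239633] [-0.25189767 -0.06199931] [-0.95562666  0.48572797  0.19676852]
push False [-0.12604421 -0.06199584] [-1.62267411 -1.0029739  -0.84158492] 12.7333
```

View pics/top2.png

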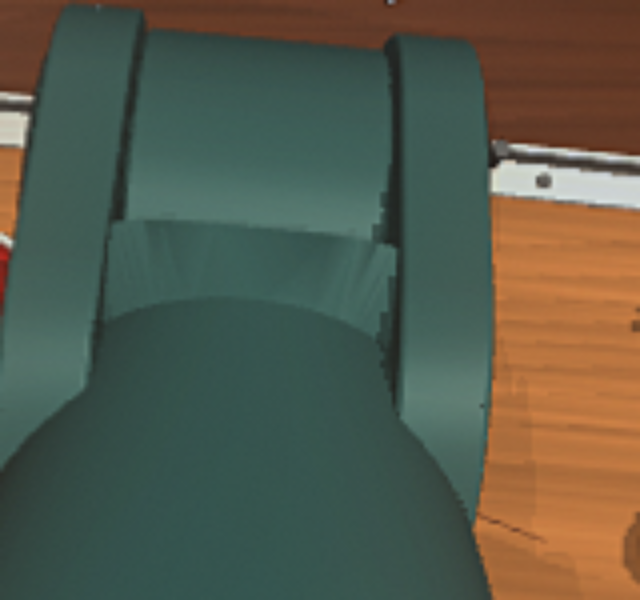

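The arm hides the panel in the top view, so I'll back off and look from the wrist camera.

```bash
cat >> h.py <<'E'
def wristcam(robot):
    s=robot.read_state(); c=dict(robot.read_camera("wrist"))
    W=np.eye(4); W[:3,:3]=Rn.from_quat(s["tcp_rot"]).as_matrix(); W[:3,3]=s["tcp_pos"]
    M=np.linalg.inv(W@np.asarray(c["mount"])); c["R"],c["t"]=M[:3,:3],M[:3,3]
    return c
E
python3 - <<'E'
from h import *;import pickle
from cell import robot
z=.22222
robot.move_straight(toworld(-.14,-.062,z),speed=.06)
robot.move_straight(toworld(-.14,-.062,.36),speed=.2)
c=wristcam(robot)
print(np.asarray(c["mount"]).round(3),c["k1"],c["intrinsics"])
pickle.dump(c,open("w3.pkl","wb")); cv2.imwrite("pics/w3.png",c["img"][:,:,::-1])
print(robot.read_state()["time_s"], togate(-c["R"].T@c["t"]), c["R"][2])
E
```

```text
[[-0.002 -0.947 -0.322  0.082]
 [ 1.    -0.002 -0.     0.001]
 [-0.    -0.322  0.947  0.031]
 [ 0.     0.     0.     1.   ]] -0.035471616949108296 [[280.39617065   0.         322.21801063]
 [  0.         280.39617065 198.87689959]
 [  0.           0.           1.        ]]
14.0583 [-0.22264762 -0.06101784] [ 0.31881515 -0.03179894 -0.94728334]
```

View pics/w3.png

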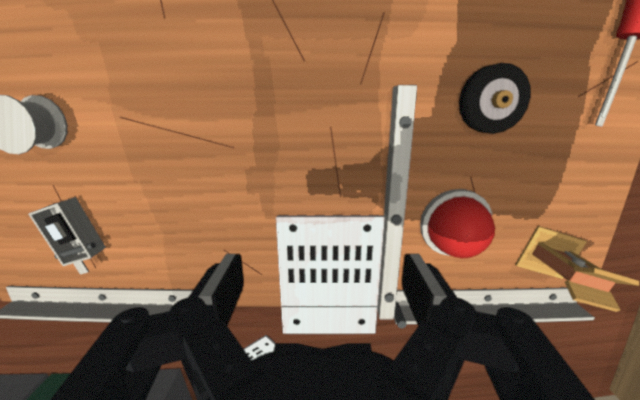

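The wrist view has +x pointing down. The panel spans about (277–382, 216–334), the scribed line is at row 306, the bench edge is near row 305, and the bar is directly to the panel's right. Now I'll measure these in the gate frame.

```bash
cat > meas.py <<'E'
from h import *
def meas(c,cols=(300,365),rows=(250,300)):
    I=cv2.cvtColor(c["img"],cv2.COLOR_RGB2GRAY).astype(float); Rd=c["img"][:,:,0].astype(float)
    def down(col,a,b,sign,img=I):   # subpixel extremal gradient along a column
        g=sign*np.gradient(img[a:b,col]); j=int(g.argmax()); 
        return a+j
    out={}
    u=range(cols[0],cols[1],4)
    f=[(k,down(k,322,345,-1)) for k in u]; r=[(k,down(k,205,228,1)) for k in u]
    l=[(k,298+int(I[298:314,k].argmin())) for k in u]
    for n,p in (("front",f),("rear",r),("line",l)):
        w=togate(cast(p,c,.066)); out[n]=w; print(n,"x med",np.median(w[:,0]).round(4),"slope",np.polyfit(w[:,1],w[:,0],1)[0].round(3))
    e=[(k,down(k,290,316,-1,Rd)) for k in range(246,274,2)]
    w=togate(cast(e,c,.06)); print("edge x",w[:,0].round(4))
    s=[(270+int(np.gradient(I[q,270:290]).argmax()),q) for q in range(rows[0],rows[1],4)]
    w=togate(cast(s,c,.066)); print("right side y",np.median(w[:,1]).round(4),"slope",np.polyfit(w[:,0],w[:,1],1)[0].round(4))
    for q in (230,300,312): print(q,I[q,372:408].astype(int).tolist(), togate(cast([(380,q)],c,.066))[0].round(4), togate(cast([(386,q)],c,.08))[0].round(4))
E
python3 - <<'E'
from meas import *;import pickle
c=pickle.load(open("w3.pkl","rb")); meas(c)
cv2.imwrite("pics/w3c.png",cv2.resize(c["img"][200:350,230:420,::-1],None,fx=4,fy=4,interpolation=cv2.INTER_NEAREST))
E
```

```text
front x med 0.034 slope 0.004
rear x med -0.1148 slope 0.002
line x med -0.0054 slope 0.003
edge x [-0.0002 -0.0002 -0.0002 -0.0002 -0.0002 -0.0003 -0.0003 -0.0003 -0.0003
 -0.0003 -0.0003 -0.0003 -0.0003 -0.0004]
right side y -0.1085 slope -0.001
230 [231, 233, 231, 232, 234, 232, 233, 234, 229, 223, 206, 157, 108, 94, 125, 182, 213, 221, 220, 219, 219, 220, 222, 223, 226, 224, 222, 221, 220, 212, 183, 151, 136, 133, 137, 137] [-0.1003 -0.0018] [-0.1068  0.0009]
300 [232, 230, 229, 227, 213, 167, 113, 93, 116, 174, 209, 215, 191, 152, 123, 109, 104, 100, 101, 107, 131, 172, 197, 191, 188, 195, 200, 204, 200, 188, 186, 184, 183, 180, 151, 85] [-0.0133  0.0041] [-0.0245  0.007 ]
312 [230, 229, 225, 215, 171, 116, 92, 114, 175, 211, 218, 216, 215, 217, 220, 220, 218, 218, 217, 215, 215, 203, 135, 67, 38, 40, 38, 38, 33, 50, 63, 76, 81, 79, 79, 79] [0.0034 0.0052] [-0.0086  0.0083]
```

View pics/w3c.png

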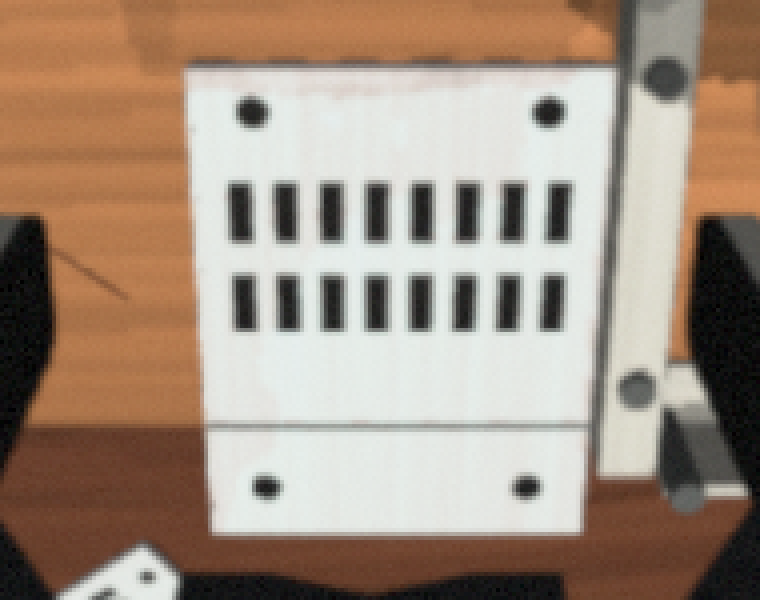

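All measurements agree: the panel must go another 5.2 mm in x. I'll push that, then press it sideways to seat it, then re-check.

```bash
python3 - <<'E'
from meas import *;import pickle
from cell import robot
z=.22222
robot.move_straight(toworld(-.14,-.062,z),speed=.12)
h=robot.move_straight(toworld(-.1208,-.062,z),speed=.02,guard=12)
s=robot.read_state(); print("push",h,togate(s["tcp_pos"]),s["wrist_force"],s["time_s"])
robot.move_straight(toworld(-.14,-.062,z),speed=.06)
robot.move_straight(toworld(-.14,-.062,z+.05),speed=.15)
robot.movep(toworld(-.05,-.145,z+.05),quat('x',0))
robot.move_straight(toworld(-.05,-.145,z),speed=.05,guard=6)
h=robot.move_straight(toworld(-.05,-.115,z),speed=.02,guard=8)
s=robot.read_state(); print("side",h,togate(s["tcp_pos"]),s["wrist_force"],s["time_s"])
robot.move_straight(toworld(-.05,-.145,z),speed=.05)
robot.move_straight(toworld(-.05,-.145,z+.06),speed=.15)
robot.movep(toworld(-.14,-.062,.36),quat('y',0))
c=wristcam(robot); pickle.dump(c,open("w4.pkl","wb")); meas(c)
cv2.imwrite("pics/w4c.png",cv2.resize(c["img"][200:350,230:420,::-1],None,fx=4,fy=4,interpolation=cv2.INTER_NEAREST))
print(robot.read_state()["time_s"])
E
```

```text
push False [-0.12084177 -0.06199895] [-0.09001978 -0.1892269   0.23531732] 16.4667
side True [-0.04992424 -0.11981008] [ 0.22765841 -3.57501243  2.6756882 ] 21.0167
front x med 0.0394 slope 0.005
rear x med -0.1099 slope 0.004
line x med -0.0004 slope 0.005
edge x [-0.001  -0.001  -0.001  -0.001  -0.0011  0.0004 -0.0011 -0.0011 -0.0011
  0.0003  0.0003  0.0003 -0.0011  0.0003]
right side y -0.1085 slope -0.0106
230 [229, 234, 232, 233, 233, 232, 233, 233, 231, 228, 215, 170, 114, 92, 118, 173, 211, 220, 220, 219, 219, 220, 220, 223, 224, 223, 222, 223, 219, 213, 187, 159, 140, 137, 135, 137] [-0.0997 -0.0019] [-0.1062  0.0008]
300 [230, 232, 232, 230, 221, 186, 133, 99, 108, 168, 206, 215, 210, 183, 148, 122, 111, 113, 108, 118, 139, 173, 194, 184, 171, 177, 180, 183, 186, 185, 183, 182, 184, 179, 153, 85] [-0.0125  0.0039] [-0.0237  0.0069]
312 [230, 230, 227, 221, 193, 139, 98, 113, 171, 208, 217, 214, 214, 217, 219, 219, 220, 218, 218, 216, 218, 205, 138, 67, 42, 40, 41, 39, 41, 42, 56, 74, 80, 80, 79, 79] [0.0043 0.005 ] [-0.0077  0.0081]
23.5667
```

View pics/w4c.png

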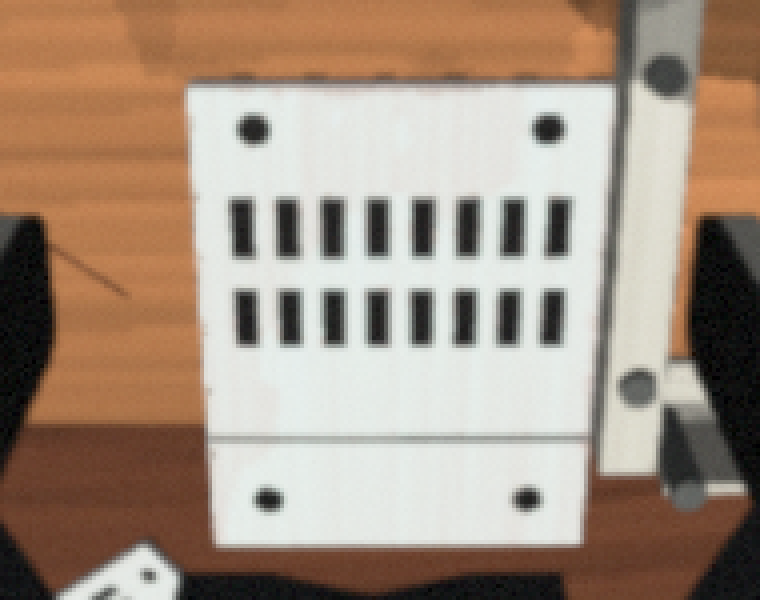

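Line and edge now coincide to within about half a millimetre. I'll do one sub-pixel check that the side is flush along its whole length, and use the top camera to check the bystanders.

```bash
python3 - <<'E'
from meas import *;import pickle
from cell import robot
for n in ("w3.pkl","w4.pkl"):
    c=pickle.load(open(n,"rb")); I=cv2.cvtColor(c["img"],cv2.COLOR_RGB2GRAY).astype(float)
    A=[];B=[];S=[]
    for q in range(225,313,3):
        r=I[q]; j=368+int(r[368:394].argmin())
        L=[k for k in range(j,j-8,-1) if r[k]>160][0]; A.append((L+(r[L]-160)/(r[L]-r[L+1]),q))
        k=[k for k in range(j,j+8) if r[k]>150][0]; B.append((k-(r[k]-150)/(r[k]-r[k-1]),q))
        k=[k for k in range(268,292) if r[k]>185][0]; S.append((k-(r[k]-185)/(r[k]-r[k-1]),q))
    for nm,p,z in (("panel left",A,.066),("bar top",B,.08),("panel right",S,.066)):
        w=togate(cast(p,c,z)); f=np.polyfit(w[:,0],w[:,1],1); print(n,nm,"slope",f[0].round(4),"y mid",np.polyval(f,-.05).round(4))
t=robot.read_camera("top"); d=cv2.absdiff(t["img"],pickle.load(open("top.pkl","rb"))["img"]).max(2)
for nm,(x,y) in dict(dome=(263,183),chute=(213,160),puck=(250,237),carrier=(443,195),reel=(443,247),jar=(418,307),driver=(195,260)).items():
    print(nm,d[y-16:y+17,x-16:x+17].mean().round(1),(d[y-16:y+17,x-16:x+17]>40).sum())
E
```

```text
Traceback (most recent call last):
IndexError: list index out of range
```

```bash
python3 - <<'E'
from meas import *;import pickle
from cell import robot
for n in ("w3.pkl","w4.pkl"):
    c=pickle.load(open(n,"rb")); I=cv2.cvtColor(c["img"],cv2.COLOR_RGB2GRAY).astype(float)
    A=[];B=[];S=[]
    for q in range(228,313,3):
        r=I[q]; j=374+int(r[374:388].argmin())
        for lst,rng,th,s in ((A,range(j,j-8,-1),160,1),(B,range(j,j+8),150,-1),(S,range(268,292),185,-1)):
            k=next((k for k in rng if r[k]>th),None)
            if k is not None: lst.append((k+s*(r[k]-th)/(r[k]-r[k+s]),q))
    for nm,p,z in (("panel left",A,.066),("bar top",B,.08),("panel right",S,.066)):
        w=togate(cast(p,c,z)); f=np.polyfit(w[:,0],w[:,1],1); print(n,nm,len(p),"slope",f[0].round(4),"y mid",np.polyval(f,-.05).round(4),"rms",np.std(w[:,1]-np.polyval(f,w[:,0])).round(5))
t=robot.read_camera("top"); d=cv2.absdiff(t["img"],pickle.load(open("top.pkl","rb"))["img"]).max(2)
for nm,(x,y) in dict(dome=(263,183),chute=(213,160),puck=(250,237),carrier=(443,195),reel=(443,247),jar=(418,307),driver=(195,260)).items():
    print(nm,d[y-16:y+17,x-16:x+17].mean().round(1),(d[y-16:y+17,x-16:x+17]>40).sum())
E
```

```text
w3.pkl panel left 29 slope 0.0105 y mid 0.0016 rms 0.00194
w3.pkl bar top 28 slope 0.0137 y mid 0.0018 rms 0.00231
w3.pkl panel right 28 slope 0.0007 y mid -0.1082 rms 0.00018
w4.pkl panel left 29 slope 0.0049 y mid 0.0015 rms 0.00208
w4.pkl bar top 28 slope 0.0138 y mid 0.0018 rms 0.00237
w4.pkl panel right 28 slope 0.0002 y mid -0.1081 rms 0.00022
dome 90.5 1073
chute 16.2 0
puck 76.8 1017
carrier 28.4 208
reel 29.7 132
jar 55.3 554
driver 20.8 45
```

The left-side fits are spoiled by outliers (rms 2 mm), and the arm still covers parts of the top view. I'll use robust fits, and move the arm back to its start pose for a clean before/after comparison.

```bash
python3 - <<'E'
from meas import *;import pickle
from cell import robot
c=pickle.load(open("w4.pkl","rb")); I=cv2.cvtColor(c["img"],cv2.COLOR_RGB2GRAY).astype(float)
A=[];B=[]
for q in range(228,313,3):
    x0=int(round(385-(q-230)*6.5/82)); r=I[q]; j=x0-3+int(r[x0-3:x0+4].argmin())
    for lst,rng,th,s in ((A,range(j,j-6,-1),160,1),(B,range(j,j+6),150,-1)):
        k=next((k for k in rng if r[k]>th),None)
        if k is not None: lst.append((k+s*(r[k]-th)/(r[k]-r[k+s]),q))
for nm,p,z in (("panel left",A,.066),("bar top",B,.08)):
    w=togate(cast(p,c,z)); P,D=line(w); f=D[1]/D[0]; print(nm,len(p),"slope",f.round(4),"y at -.11,0",[(P[1]+f*(x-P[0])).round(4) for x in(-.11,0)])
robot.set_joints([-1.365,.263,-.048,1.259,0,1.415])
t=robot.read_camera("top"); t0=pickle.load(open("top.pkl","rb"))
d=cv2.absdiff(t["img"],t0["img"]).max(2)
for nm,(x,y) in dict(dome=(263,183),chute=(213,160),puck=(250,237),carrier=(443,195),reel=(443,247),jar=(418,307),driver=(195,260)).items():
    print(nm,(d[y-16:y+17,x-16:x+17]>40).sum(),end="; ")
cv2.imwrite("pics/top5.png",cv2.resize(t["img"][110:340,160:510,::-1],None,fx=2.2,fy=2.2))
print(robot.read_state()["time_s"])
E
```

```text
panel left 28 slope -0.0031 y at -.11,0 [np.float32(0.0014), np.float32(0.001)]
bar top 29 slope -0.0021 y at -.11,0 [np.float32(0.0013), np.float32(0.0011)]
dome 0; chute 0; puck 0; carrier 0; reel 0; jar 0; driver 0; 25.9583
```

View pics/top5.png

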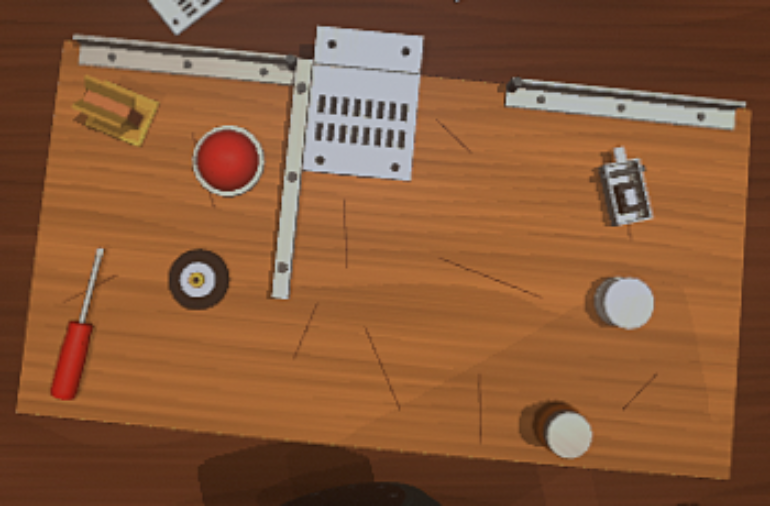

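The panel lies flush: its side and the bar face agree to about 0.1 mm at both ends. The scribed line (315–422, row ~68) lies over the bench edge, and no bystander has moved. Handing in.

```bash
python3 -c "
from cell import robot
print(robot.hand_in())"
```

```text
the job is handed in; nothing more can be done
None
```

The panel is in place and the job is handed in, at about 26 s on the robot clock (limit 48 s). With the open fingertips I slid it sideways against the squaring bar and pushed it out through the gap from behind. I then pressed it gently against the bar again and moved the arm clear. It was never lifted or gripped.

**Overhang:** The outer end sticks out 39.4 mm, and the rear end gives 40.1 mm. The scribed line and the bench edge both measure −0.4 mm in x, with about 0.7 mm of scatter on the edge.

**Flushness:** The panel's side and the bar's face agree to about 0.1 mm at both ends, with about 0.001 rad between them.

**Other parts:** The top picture shows no change at any of the seven bystanders compared with the start.

**Checks that failed or disagreed:**
- My first flushness fit was spoiled by outliers (2 mm scatter), so I redid it with a robust fit.
- My first bystander comparison was spoiled by the arm in view, so I repeated it with the arm back at its start pose.
- The wrist camera put the panel and the bar about 1 to 2 mm to the left of where the top camera did. That is within the calibration error, and the two parts still agreed with each other.

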